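# Refit the console's control knob and hold it pushed in

### The arm

A 7-joint arm with a two-finger parallel gripper is mounted at the origin on the work surface. World frame = base frame: x ahead of the robot, y to its left, z up, the work surface at z = 0. Lengths are in m, angles in rad, forces in N, time in s.
With the tool pointing down it reaches from about 0.425 to 0.925 m from the base axis. Payload 6.8 kg.
Tool frame: the origin (TCP) lies where the fingers leave the gripper's body, on its centre line; the fingertips stand 73 mm ahead of it and the grasp point (between the pads) lies 54 mm ahead of it; z points along the fingers, y is the direction in which the jaws open and shut (so a half turn about z gives the same grasp; the last joint's range is limited). The gripper opens to 85 mm and grips with 20 to 120 N. Pads are 22 mm wide; open, the fingers measure 114 mm over their backs; the gripper's body (76 mm by 85 mm) begins 54 mm behind the grasp point. The pads swing forward as they close: fully open they stand 13 mm farther back than shut.
Start: joints at [1.028, 0.477, 0.022, 1.555, -0.011, 1.109, -0.083], TCP at [0.284, -0.612, 0.304] pointing down, gripper open.
Joint ranges: [-2.96, 2.96], [-0.34, 2.1], [-1.41, 1.46], [0.24, 2.44], [-1.37, 4.51], [0.17, 1.92], [-2.96, 2.96]. Speed limits (rad/s): [2.39, 2.39, 3.14, 3.14, 3.14, 3.14, 3.14].

### API

Orientations are given as a rotation vector (axis times angle).
In Python, from bench import r gives the robot as it stands.
- The arm moves only by the shell command python3 -m handwheel 'ROWS' [FORCE]. ROWS is JSON, a list that holds one entry, the list of rows, each a list of 7 numbers: the shift along the world's x, y, z in m, then the turn, a rotation vector about the world's x, y, z in rad, then the finger opening in m, from 0 to 0.0854. A call has 1 to 10 rows; each row shifts and turns the commanded pose from where the row before left it; what a row does not reach is not made up. A row lasts 1/12 s, in which the tool goes at most 41.7 mm and 7.16 degrees, less where a joint would pass 70% of its speed; a pose out of reach is approached as far as the arm can. A call is refused whole if a number of a shift passes 0.0417 or a number of a turn 0.125, either way. A call with a gripper value outside its range is refused whole. The fingers move at their own pace and stop on an object; FORCE is the grip in N (left out, the last holds). Time passes only in rows, so rows that do not move let the fingers close. It gives the time, the measured TCP pose, the force and the opening at its end, in the units of the state.
- r.get_obs(): the state, without advancing time (a new reading comes with each control period).
- r.grab_frame(name): name is "side" or "top" or "wrist"; returns (picture, depth): 400x640x3 uint8, red, green, blue; 400x640 float32, m along the optical axis (not along the pixel's ray), 0 where there is no reading.
- r.get_calibration(name): a dict with "vertical_fov" (degrees; the focal length in pixels is half the picture's height over the tangent of half this angle, whatever the lens; pixels are square), "cx", "cy" (the principal point, pixels), "R" (3x3) and "t" (3): a world point X has camera coordinates R X + t; the wrist camera has in their place "T_tool_cam" (4x4, takes a point from camera to tool coordinates, whose origin is the TCP and whose axes are the flange's). Camera axes: x right, y down, z forward; pixel columns grow to the right and rows downward; lengths in m; the calibration is good to about 2 mm. A picture is of the moment at which its call begins: read the wrist's pose just before it. get_calibration takes no time and is no camera call.
- r.hand_in(): hands the job in, once; it reports no verdict.
Trained networks look in the newest picture that a camera, given by its name, has taken for a name from the list of things; names that differ only in an ending like _2 or _b are one class to them, and where a whole thing is asked for, a point or a joint stands for the part that bears it (a point fixed in the world has none). Each returns a list of dicts, best first, with "p" (0 to 1); they miss things now and then, are a little off and sometimes report something else, mostly with a low value. They report only what shows in the picture. A call takes as long as a camera call. They do not tell look-alikes from the thing itself.
- r.masks_of(label, camera): "pixels" (400x640 bool, what is visible of it) and "at" ([column, row] in pixels, amid what is visible of it).
The state is a dict: "clock": time; "joints": joint angles; "qvel": joint speeds; "tau": joint torques, N m; "tcp_pos": TCP position; "orientation": TCP orientation; "contact_force": force on the tool from outside, world axes, zero at the start; "moment": the same for the moment, N m; "grip_width": finger opening in m.
Only numpy, scipy, OpenCV 4.12 (cv2) and the standard library are available. Lean on these libraries where they do the work, as an engineer would, in place of code of your own. Each camera call takes 0.05 s, during which the arm holds its last target.

### The job

Unlock the bench console by pressing its three round keys fully down one at a time, letting each come back up: the smallest first, then the medium one, then the largest. Then take the loose black knob, turn it so the flat in its bore matches the flat on the console's bare shaft, push it right home on the shaft, and press knob and shaft fully down against the spring. Finish while still holding the knob pressed down like that: do not let go, and leave the other things on the bench where they are.

Things in the scene. Friction and masses are not known exactly. Their poses are not given: they have to be found in the camera images.
- console: low off-white instrument lying face up, fixed, 170 (x) x 280 (y) x 70 mm high, level grey top with a dark blank display; origin at the centre of its underside. The three keys stand in a row along its y, in any order, 50 mm apart; the shaft is towards its -y end
- key_small (a joint): travel in m of the smallest grey spring key (0 up, 0.006 fully down; about 1.5 N starts it, 5 N takes it all the way; it springs back up)
- key_small_top (a point): centre of the flat top of that key, a round plunger 14 mm across that stands 10 mm above its black housing when up (22 mm above the console's top)
- key_medium (a joint): travel in m of the middle-sized grey spring key (0 up, 0.006 fully down; about 1.5 N starts it, 5 N takes it all the way; it springs back up)
- key_medium_top (a point): centre of the flat top of that key, a round plunger 20 mm across that stands 10 mm above its black housing when up (22 mm above the console's top)
- key_large (a joint): travel in m of the largest grey spring key (0 up, 0.006 fully down; about 1.5 N starts it, 5 N takes it all the way; it springs back up)
- key_large_top (a point): centre of the flat top of that key, a round plunger 28 mm across that stands 10 mm above its black housing when up (22 mm above the console's top)
- shaft (a joint): travel in m of the bare metal shaft (0 up, grows to 0.006 fully pushed in; spring 3 N at the start, 9 N at the end of travel; it springs back up). It does not turn; its flat faces within 0.6 rad of the console's +x (away from the robot)
- shaft_tip (a point): centre of the shaft's upper end. The upright shaft is 14 mm in diameter with a flat along its whole length on its +x side (this frame's x points out of the flat, z up), flat 4 mm from the axis, the last 3 mm tapered. Stands 26 mm above a black bezel 42 mm across and 4 mm thick on the console's top
- knob: loose black knob standing bore down on the bench, 44 mm high, about 60 g; origin at the centre of its underside, z up. Round skirt 40 mm across, 18 high; above it a bar grip 36 mm long (along x), 12 thick (along y), from 18 to 44 mm above the underside. A nose on the skirt (26 mm from the axis) and a white line point to +x, the side where the bore's flat is
- knob_bore (a point): centre of the roof of the knob's D-shaped bore (axes as the knob's): open below, 15 mm deep, 16.2 mm in diameter, flat on the +x side 5.1 mm from the axis, so it goes on only with knob x along shaft x. When home this point meets shaft_tip; the skirt's underside is then 11 mm above the bezel, 5 mm with the shaft pushed in
- terminal_block: small white screw-terminal block 16 x 30 x 12 mm, loose on the console's top; bystander, origin at the centre of its underside, leave it alone
- spool: bare aluminium wire spool standing on end, 42 mm across, 26 high, near the knob; bystander, origin at the centre of its underside, leave it alone
- tape: roll of tape lying flat, 44 mm across, 15 high, near the knob; bystander, origin at the centre of its underside, leave it alone
- parts_tray: divided parts tray 90 x 130 x 30 mm; bystander, origin at the centre of its underside, leave it alone
- screwdriver: screwdriver 170 mm long, lying along its x; bystander, origin at the centre of its underside, leave it alone
- multimeter: hand multimeter lying face up, 150 x 75 x 45 mm; bystander, origin at the centre of its underside, leave it alone
- circuit_board: circuit board 110 x 80 mm, 6 mm thick (parts on it to 15 mm); bystander, origin at the centre of its underside, leave it alone
Things that resemble listed ones, but are neither listed nor needed, are in the scene too. What is shaped like the knob but blue, green or pink is not meant.

How it is judged:
By the outcome, as a careful person would: the job done as asked, in the order asked, and still so for the second after the job is handed in, while the arm keeps its last pose, push and grip.
It also fails if it takes over 54 s, if anything falls off the work surface, if the arm or the gripper's body presses on something with over 40 N, if the wrist force passes 120 N, or if a joint passes its speed limit or range.

## Working session

There is one attempt and no reset: what is moved stays moved. The work goes in short steps, Python scripts to look and compute and a shell command to move; the robot and the scene stay as the last step left them, time stands still between calls to the robot, and variables do not carry over. Pictures are saved under pics/ and viewed, and the job is handed in when it is done.

```bash
ls; mkdir -p pics; cat > h.py <<'E'
import numpy as np, cv2
from bench import r
from scipy.spatial.transform import Rotation as Ro
def snap(n,f):
    o=r.get_obs(); im,d=r.grab_frame(n); cv2.imwrite('pics/'+f,im[:,:,::-1]); np.savez('pics/'+f+'.npz',im=im,d=d,p=o['tcp_pos'],o=o['orientation']); return im,d,o
def world(n,u,v,d,o):
    c=r.get_calibration(n); f=200/np.tan(np.radians(c['vertical_fov'])/2)
    u=np.asarray(u,float);v=np.asarray(v,float)
    P=np.stack([(u-c['cx'])/f*d,(v-c['cy'])/f*d,d*np.ones_like(u)],-1)
    if 'R' in c: return (P-np.array(c['t']))@np.array(c['R'])
    T=np.array(c['T_tool_cam']); P=P@T[:3,:3].T+T[:3,3]
    return P@Ro.from_rotvec(o['orientation']).as_matrix().T+np.array(o['tcp_pos'])
def cloud(n,d,o):
    v,u=np.mgrid[0:400,0:640]; return world(n,u,v,d,o)
E
python3 - <<'E'
from h import *
for n in('top','side','wrist'):
    im,d,o=snap(n,n+'0.png'); print(n,r.get_calibration(n))
print(o)
E
```

```text
pics
top {'vertical_fov': 43.0016828291175, 'cx': 326.85725652361634, 'cy': 197.20481929196347, 'R': array([[-2.98330448e-02, -9.99553301e-01, -1.78534989e-03],
       [-9.98233859e-01,  2.98853691e-02, -5.13422617e-02],
       [ 5.13726830e-02,  2.50500717e-04, -9.98679521e-01]]), 't': array([0.01804541, 0.5217826 , 1.74931258])}
side {'vertical_fov': 47.90596426072851, 'cx': 323.67708654577086, 'cy': 198.41790626825653, 'R': array([[ 0.96949138, -0.24509495,  0.00386332],
       [-0.13052648, -0.52951938, -0.83819572],
       [ 0.20748324,  0.81211926, -0.54535586]]), 't': array([-0.50252192,  0.13959544,  1.24457881])}
wrist {'vertical_fov': 61.323428337986904, 'cx': 321.6005114665074, 'cy': 202.09272831061136, 'T_tool_cam': array([[ 4.49891333e-04, -9.54764140e-01, -2.97363807e-01,
         7.53590860e-02],
       [ 9.99999888e-01,  4.72341207e-04, -3.64255428e-06,
         4.11029441e-04],
       [ 1.43934960e-04, -2.97363772e-01,  9.54764246e-01,
        -6.94783024e-02],
       [ 0.00000000e+00,  0.00000000e+00,  0.00000000e+00,
         1.00000000e+00]])}
{'clock': 0.1, 'joints': array([ 1.02787878,  0.47774205,  0.02233333,  1.55635276, -0.01154988,
        1.10929007, -0.08307423]), 'qvel': array([ 9.33843747e-04, -6.84769001e-04,  1.22429723e-03, -2.26689869e-03,
        7.86762983e-04,  6.96578430e-04, -5.40338326e-05]), 'tau': array([ 4.79474242e-03, -5.97763717e+01,  1.61390886e+00, -2.81955707e+01,
        1.28501456e-02,  5.02584720e-03,  1.99519224e-05]), 'tcp_pos': array([ 0.28417906, -0.61180739,  0.30300606]), 'orientation': array([-3.06605667e+00, -6.77343674e-01,  6.75377474e-04]), 'contact_force': array([ 0.788835  ,  0.50880748, -0.0175456 ]), 'moment': array([-0.01616388,  0.01021915, -0.05246838]), 'grip_width': 0.08542668418605767}
```

View pics/top0.png

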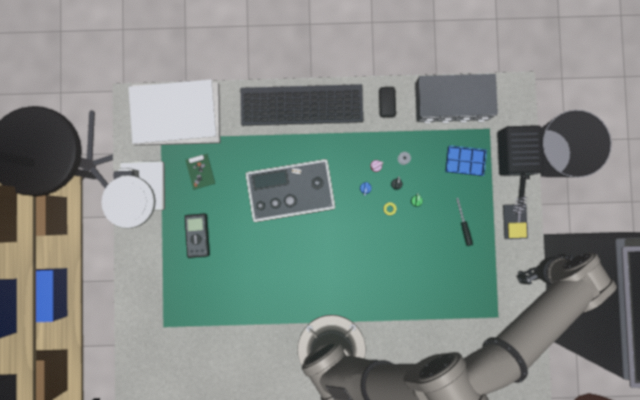

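View pics/side0.png

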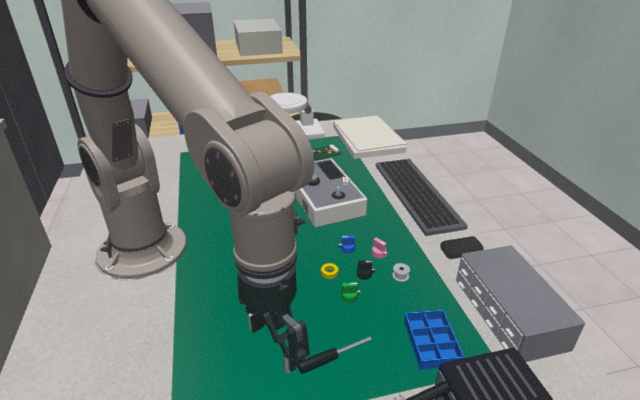

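View pics/wrist0.png

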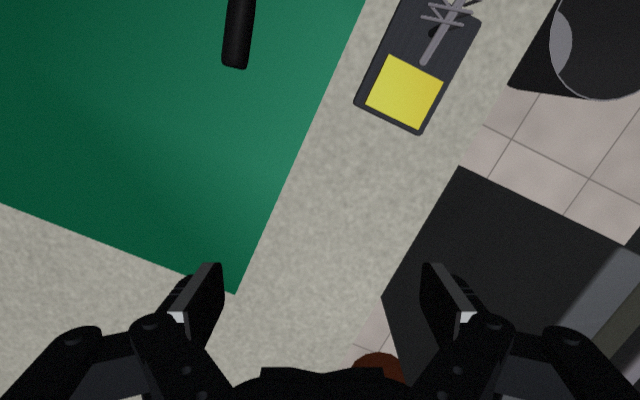

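The top view shows the console with its keys at about (261,205), (275,203) and (290,200), and the shaft at (317,183). Knob-shaped things: black (397,184), pink (376,165), blue (365,188), green (417,200). The tape at (390,208) and the spool at (404,158) are near them. Black (397,184) fits the description.

```bash
python3 - <<'E'
from h import *
im,d,o=snap('top','top1.png')
C=cloud('top',d,o)
for l in ['console','knob','shaft_tip','key_small_top','key_medium_top','key_large_top','terminal_block','spool','tape']:
    for m in r.masks_of(l,'top')[:4]:
        M=m['pixels']; Q=C[M&(d>0)]
        print(l,round(m['p'],2),np.round(m['at'],1),M.sum(),np.round(np.median(Q,0),4),'zmax',np.round(Q[:,2].max(),3))
a=cv2.resize(im[120:250,230:440],None,fx=3.8,fy=3.8,interpolation=cv2.INTER_CUBIC);cv2.imwrite('pics/crop1.png',a[:,:,::-1])
E
```

```text
console 0.89 [288.9 190.3] 3746 [0.5474 0.1277 0.0702] zmax 0.086
knob 0.65 [397.3 183.7] 104 [ 0.5605 -0.2357  0.0226] zmax 0.056
key_large_top 0.36 [289.7 200.8] 60 [0.511  0.1284 0.0911] zmax 0.103
terminal_block 0.46 [299.4 168.7] 50 [0.6094 0.103  0.0823] zmax 0.093
spool 0.65 [402.8 157.2] 123 [ 0.649  -0.2675  0.0253] zmax 0.04
```

View pics/crop1.png

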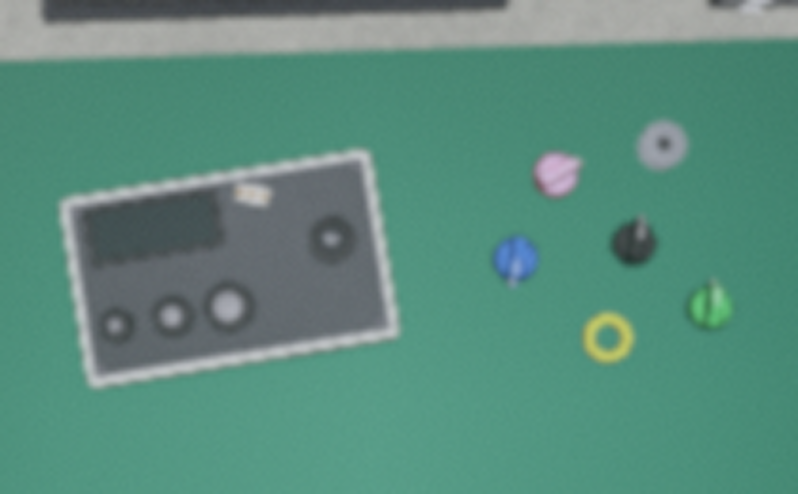

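The crop confirms the only black knob, at crop (634,242), its nose and line pointing up and slightly right (about world +x). Key order from left: small, medium, large. Next, move past the knob for a wrist look.

```bash
python3 -m handwheel '[[[0.02,0.036,0,0,0,0,0.085],[0.02,0.036,0,0,0,0,0.085],[0.02,0.036,0,0,0,0,0.085],[0.02,0.036,0,0,0,0,0.085],[0.02,0.036,0,0,0,0,0.085],[0.02,0.036,0,0,0,-0.05,0.085],[0.02,0.036,0,0,0,-0.05,0.085],[0.02,0.036,0,0,0,-0.05,0.085],[0.02,0.036,0,0,0,-0.05,0.085],[0.01,0.01,0,0,0,-0.05,0.085]]]' 20
python3 - <<'E'
from h import *
im,d,o=snap('wrist','w1.png')
print(o['clock'],o['tcp_pos'],o['orientation'])
C=cloud('wrist',d,o)
for l in ['knob','spool','tape']:
    for m in r.masks_of(l,'wrist')[:4]:
        M=m['pixels']; Q=C[M&(d>0)]
        print(l,round(m['p'],2),np.round(m['at'],1),M.sum(),np.round(np.median(Q,0),4),'zmax',np.round(Q[:,2].max(),3))
E
```

```text
clock: 1.48
tcp_pos: [0.4773, -0.2714, 0.3043]
orientation: [-3.125, -0.298, -0.003]
contact_force: [-0.7, 0.7, -0.8]
grip_width: 0.0848
1.4833 [ 0.47734122 -0.27135922  0.3043242 ] [-3.12494716 -0.29843106 -0.00316261]
knob 0.96 [198.9  76. ] 1577 [ 0.5498 -0.1408  0.0227] zmax 0.046
knob 0.9 [311.3  83.4] 1338 [ 0.5616 -0.2454  0.0183] zmax 0.046
knob 0.7 [360.6 155.4] 1234 [ 0.5032 -0.3076  0.0184] zmax 0.045
knob 0.69 [252.8  10.1] 860 [ 0.616  -0.1784  0.0174] zmax 0.044
spool 0.63 [356.8   6.5] 683 [ 0.6358 -0.2736  0.025 ] zmax 0.028
tape 0.71 [267.2 169. ] 949 [ 0.4775 -0.2167  0.0143] zmax 0.017
```

View pics/w1.png

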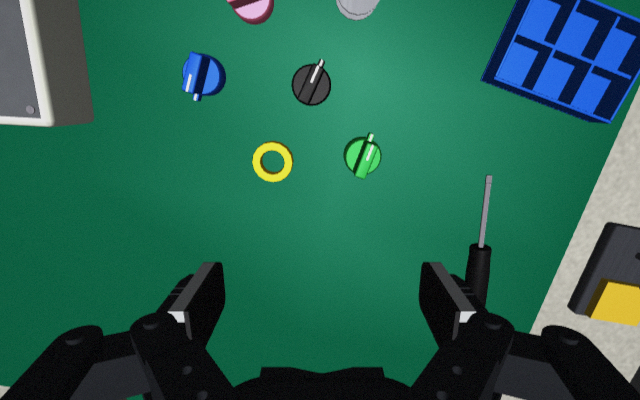

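Black knob at (311,83), bar and nose pointing up-right; blue (203,75), green (363,155), pink (250,5). Now to the console.

```bash
python3 -m handwheel '[[[0,0.041,0,0,0,0,0],[0,0.041,0,0,0,0,0],[0,0.041,0,0,0,0,0],[0,0.041,0,0,0,0,0],[0,0.041,0,0,0,0,0],[0,0.041,0,0,0,0,0],[0,0.041,0,0,0,0,0],[-0.01,0.041,0,0,0,0,0],[-0.01,0.041,0,0,0,0,0],[-0.01,0.02,0,0,0,0,0]]]' 20
python3 - <<'E'
from h import *
im,d,o=snap('wrist','w2.png')
print(o['clock'],o['tcp_pos'],o['orientation'])
C=cloud('wrist',d,o)
for l in ['console','key_small_top','key_medium_top','key_large_top','shaft_tip','terminal_block']:
    for m in r.masks_of(l,'wrist')[:4]:
        M=m['pixels']; Q=C[M&(d>0)]
        print(l,round(m['p'],2),np.round(m['at'],1),M.sum(),np.round(np.median(Q,0),4),'zmax',np.round(Q[:,2].max(),3))
E
```

```text
clock: 2.52
tcp_pos: [0.4442, 0.1127, 0.3043]
orientation: [-3.127, -0.293, -0.002]
contact_force: [-0.2, 0.2, 0.7]
grip_width: -0.0001
2.5167 [0.44419075 0.11267593 0.30430216] [-3.12651929e+00 -2.93230661e-01 -1.74382133e-03]
console 0.83 [341.   71.8] 45857 [0.5378 0.1147 0.0698] zmax 0.082
key_small_top 0.53 [200.5 102. ] 292 [0.4972 0.221  0.0909] zmax 0.093
key_small_top 0.49 [260.4 102. ] 493 [0.5044 0.1726 0.0912] zmax 0.094
key_medium_top 0.7 [260.8 103.5] 506 [0.5044 0.1725 0.0912] zmax 0.094
key_large_top 0.6 [323.6 108.1] 950 [0.5111 0.1237 0.0914] zmax 0.094
shaft_tip 0.83 [452.1  54.7] 414 [0.5657 0.0347 0.0974] zmax 0.101
shaft_tip 0.28 [326.3 110.7] 910 [0.5107 0.1235 0.0914] zmax 0.094
terminal_block 0.54 [199.8  99.9] 265 [0.4979 0.2212 0.091 ] zmax 0.093
terminal_block 0.49 [452.4  56.1] 450 [0.566  0.0347 0.097 ] zmax 0.101
```

View pics/w2.png

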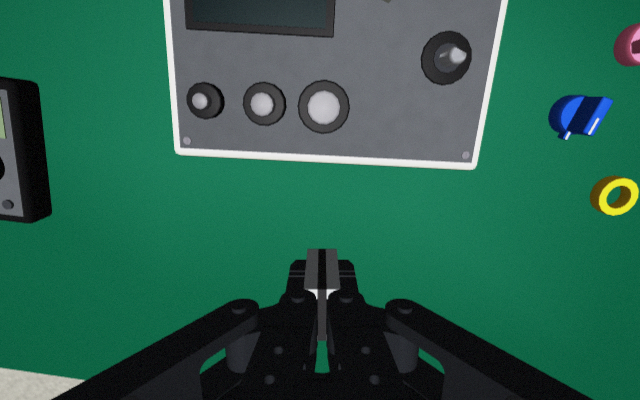

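Small key (203,101), medium (262,103), large (324,107), shaft (452,55); the positions are consistent with the 50 mm spacing. Move over the small key.

```bash
python3 -m handwheel '[[[0.0107,0.0217,-0.0238,0,0,0,0],[0.0107,0.0217,-0.0238,0,0,0,0],[0.0107,0.0217,-0.0238,0,0,0,0],[0.0107,0.0217,-0.0238,0,0,0,0],[0.0107,0.0217,-0.0238,0,0,0,0],[0,0,0,0,0,0,0],[0,0,0,0,0,0,0]]]' 20
```

```text
clock: 3.45
tcp_pos: [0.4981, 0.2176, 0.1831]
orientation: [3.127, 0.289, -0.005]
contact_force: [0.1, -0.2, -0.2]
grip_width: -0.0
```

```bash
python3 -m handwheel '[[[0,0.003,-0.01,0,0,0,0],[0,0,-0.006,0,0,0,0],[0,0,-0.004,0,0,0,0],[0,0,-0.003,0,0,0,0],[0,0,-0.001,0,0,0,0],[0,0,0,0,0,0,0],[0,0,0,0,0,0,0]]]' 20
python3 - <<'E'
from h import *
im,d,o=snap('wrist','w3.png');print(o['tcp_pos'],o['contact_force'])
E
```

```text
clock: 4.03
tcp_pos: [0.4983, 0.2206, 0.1614]
orientation: [3.128, 0.289, 0.001]
contact_force: [0.1, -1.4, 3.3]
grip_width: 0.0002
[0.49833138 0.22062811 0.16135431] [ 0.0536332  -1.39477578  3.26363527]
```

View pics/w3.png

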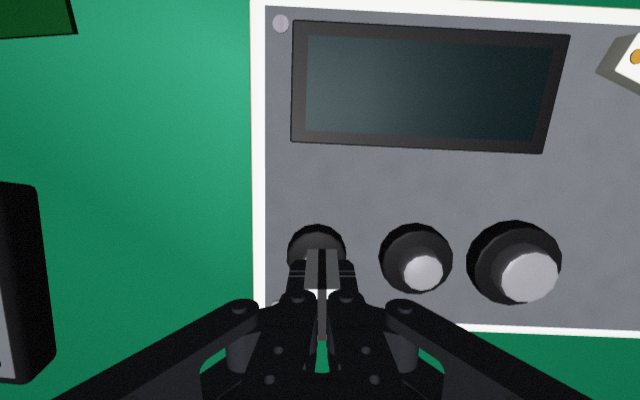

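Fingers sit centred on the small key's housing at (318,250). It is about half down, so press on.

```bash
python3 -m handwheel '[[[0,0,-0.002,0,0,0,0],[0,0,-0.002,0,0,0,0],[0,0,-0.001,0,0,0,0],[0,0,0,0,0,0,0],[0,0,0,0,0,0,0]]]' 20
```

```text
clock: 4.5
tcp_pos: [0.4985, 0.2213, 0.1582]
orientation: [3.127, 0.289, 0.002]
contact_force: [-5.8, -6.5, 25.8]
grip_width: 0.0002
```

Bottomed (25.8 N against a 5 N spring). Release, then the medium key.

```bash
python3 -m handwheel '[[[0,0,0.01,0,0,0,0],[0,0,0.015,0,0,0,0],[0,0,0.005,0,0,0,0],[0.0035,-0.0243,0,0,0,0,0],[0.0035,-0.0243,0,0,0,0,0],[0,0,0,0,0,0,0],[0,0,0,0,0,0,0]]]' 20
```

```text
clock: 5.08
tcp_pos: [0.5052, 0.1714, 0.1854]
orientation: [3.128, 0.286, -0.0]
contact_force: [0.1, 0.0, 0.2]
grip_width: -0.0003
```

```bash
python3 -m handwheel '[[[0,0.001,-0.01,0,0,0,0],[0,0,-0.008,0,0,0,0],[0,0,-0.005,0,0,0,0],[0,0,-0.003,0,0,0,0],[0,0,-0.002,0,0,0,0],[0,0,-0.001,0,0,0,0],[0,0,0,0,0,0,0],[0,0,0,0,0,0,0]]]' 20
python3 - <<'E'
from h import *
im,d,o=snap('wrist','w4.png');print(o['tcp_pos'],o['contact_force'])
E
```

```text
clock: 5.75
tcp_pos: [0.5045, 0.175, 0.1584]
orientation: [-3.128, -0.292, 0.001]
contact_force: [-7.5, -1.6, 20.4]
grip_width: 0.0001
[0.50451479 0.17500228 0.15839592] [-7.47025134 -1.56988723 20.37360382]
```

View pics/w4.png

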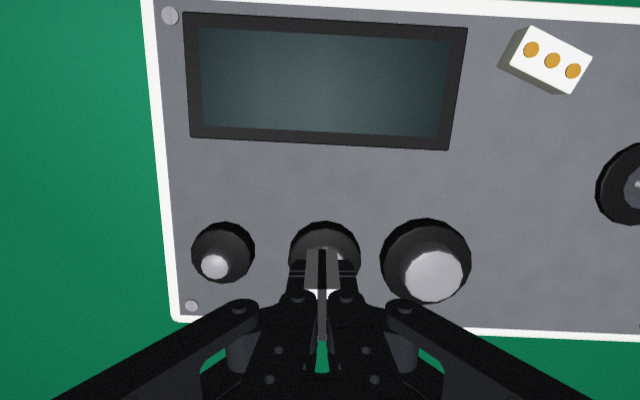

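Medium is bottomed (20 N) and the small key is back up at (215,265). Now the large key.

```bash
python3 -m handwheel '[[[0,0,0.01,0,0,0,0],[0,0,0.015,0,0,0,0],[0,0,0.003,0,0,0,0],[0.0035,-0.025,0,0,0,0,0],[0.0035,-0.025,0,0,0,0,0],[0,0,0,0,0,0,0],[0,0,0,0,0,0,0]]]' 20
python3 -m handwheel '[[[0,0,-0.01,0,0,0,0],[0,0,-0.008,0,0,0,0],[0,0,-0.005,0,0,0,0],[0,0,-0.003,0,0,0,0],[0,0,-0.002,0,0,0,0],[0,0,0,0,0,0,0],[0,0,0,0,0,0,0]]]' 20
```

```text
clock: 6.38
tcp_pos: [0.5121, 0.122, 0.1843]
orientation: [3.128, 0.285, -0.001]
contact_force: [0.2, -0.2, 0.7]
grip_width: -0.0002
clock: 6.97
tcp_pos: [0.5117, 0.1248, 0.1584]
orientation: [3.128, 0.292, -0.001]
contact_force: [-7.7, -1.7, 22.6]
grip_width: -0.0002
```

```bash
python3 -m handwheel '[[[0,0,0.01,0,0,0,0],[0,0,0.02,0,0,0,0],[-0.006,-0.03,0.012,0,0,0,0],[-0.007,-0.035,0,0,0,0,0],[-0.007,-0.035,0,0,0,0,0],[0,0,0,0,0,0,0],[0,0,0,0,0,0,0],[0,0,0,0,0,0,0]]]' 20
python3 - <<'E'
from h import *
im,d,o=snap('wrist','w5.png');print(o['tcp_pos'],o['orientation'])
C=cloud('wrist',d,o)
for m in r.masks_of('shaft_tip','wrist')[:3]:
    M=m['pixels']; Q=C[M&(d>0)]
    print(round(m['p'],2),np.round(m['at'],1),M.sum(),np.round(np.median(Q,0),4),np.percentile(Q[:,2],[1,50,99]))
u,v=map(int,r.masks_of('shaft_tip','wrist')[0]['at'])
a=im[max(0,v-60):v+60,u-80:u+80];a=cv2.resize(a,None,fx=5,fy=5,interpolation=cv2.INTER_CUBIC)
cv2.imwrite('pics/w5c.png',cv2.convertScaleAbs(a,alpha=1.5)[:,:,::-1]);print(u-80,max(0,v-60))
E
```

```text
clock: 7.63
tcp_pos: [0.4921, 0.0243, 0.1986]
orientation: [-3.128, -0.29, 0.0]
contact_force: [0.4, 0.0, 0.6]
grip_width: 0.0002
[0.49207522 0.0243124  0.19864308] [-3.12764155e+00 -2.90320975e-01  2.64455547e-04]
0.78 [336.4  97.7] 527 [0.5671 0.0318 0.0991] [0.09663155 0.09914529 0.10089038]
256 37
```

View pics/w5c.png

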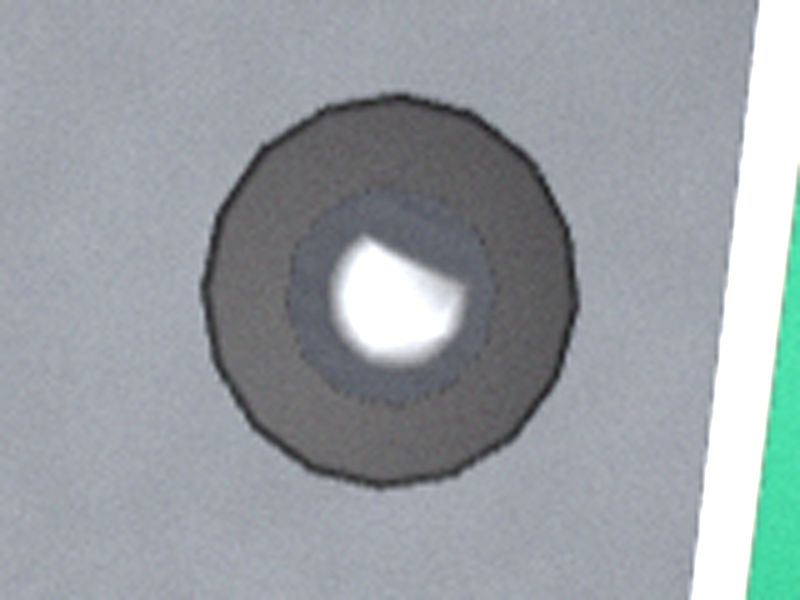

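View pics/w5.png

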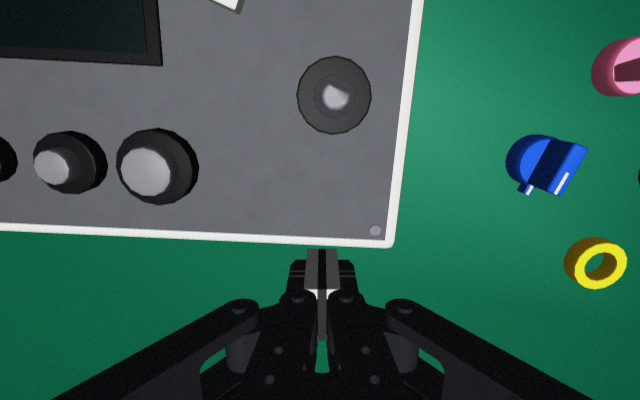

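The shaft tip is at (336,97). The chord of its flat runs from crop (368,235) to (467,288), so its normal points up-right. Fit it.

```bash
cat > shaft.py <<'E'
from h import *
from scipy.optimize import least_squares
z=np.load('pics/w5.png.npz'); im=z['im']; o=dict(tcp_pos=z['p'],orientation=z['o'])
c=r.get_calibration('wrist');T=np.array(c['T_tool_cam']);Rw=Ro.from_rotvec(o['orientation']).as_matrix()
def onplane(n,uv,zp):
    a=world('wrist',uv[:,0],uv[:,1],1.0,o);cam=Rw@T[:3,3]+o['tcp_pos']
    k=(zp-cam[2])/(a[:,2]-cam[2]);return cam+k[:,None]*(a-cam)
g=cv2.cvtColor(im,cv2.COLOR_RGB2GRAY)[37:157,256:416]; g=cv2.resize(g,None,fx=4,fy=4,interpolation=cv2.INTER_CUBIC)
for t in(120,140,160):
    cs,_=cv2.findContours((g>t).astype('uint8'),0,1)
    k=[q for q in cs if cv2.pointPolygonTest(q,(320,240),False)>0]
    if not k: print(t,'none');continue
    uv=k[0][:,0,:]/4.+[256-.375,37-.375]
    P=onplane('wrist',uv,0.100)[:,:2]
    def res(p):
        q=P-p[:2]; n=np.array([np.cos(p[2]),np.sin(p[2])])
        a=np.linalg.norm(q,axis=1)-p[3]; b=q@n-p[4]
        return np.maximum(a,b)
    s=least_squares(res,[0.567,0.032,-0.3,0.0065,0.0035],loss='soft_l1',f_scale=2e-4)
    print(t,len(P),np.round(s.x,4),'rms',np.sqrt(np.mean(res(s.x)**2)))
# bezel
cs=[]
gm=cv2.GaussianBlur(cv2.cvtColor(im,cv2.COLOR_RGB2GRAY),(3,3),0)
m=((gm<75).astype('uint8')); n,L,st,ce=cv2.connectedComponentsWithStats(m)
l=L[80,315]; print('bezel comp',st[l]);
cc,_=cv2.findContours((L==l).astype('uint8'),0,1);e=cv2.fitEllipse(max(cc,key=cv2.contourArea));print(e,onplane('w',np.array([e[0]]),0.074))
E
python3 shaft.py
```

```text
120 269 [ 0.5681  0.0315 -0.2981  0.0058  0.0031] rms 8.573197621475534e-05
140 256 [ 0.5682  0.0315 -0.3974  0.0055  0.0027] rms 0.00013451663553223304
160 239 [ 0.5682  0.0316 -0.5776  0.0051  0.002 ] rms 0.00020501866756832715
bezel comp [ 296   56   76   79 3868]
((333.61151123046875, 94.75123596191406), (74.12916564941406, 77.66226959228516), 6.640628814697266) [[0.56871009 0.03150132 0.074     ]]
```

```bash
sed -i 's/(120,140,160)/(85,90,95,100,110,120)/' shaft.py; python3 shaft.py
```

```text
85 2236 [0.5719 0.0321 0.1855 0.0397 0.0217] rms 0.00410994223070038
90 2246 [0.5719 0.0321 0.1852 0.0397 0.0217] rms 0.004100865130503932
95 2248 [0.5719 0.0321 0.1851 0.0397 0.0217] rms 0.004099148650140821
100 2256 [0.5719 0.0321 0.185  0.0398 0.0217] rms 0.004091055218763375
110 282 [ 0.5681  0.0315 -0.2836  0.006   0.0032] rms 7.576647749662691e-05
120 269 [ 0.5681  0.0315 -0.2981  0.0058  0.0031] rms 8.573197621475534e-05
bezel comp [ 296   56   76   79 3868]
((333.61151123046875, 94.75123596191406), (74.12916564941406, 77.66226959228516), 6.640628814697266) [[0.56871009 0.03150132 0.074     ]]
```

```bash
python3 -m handwheel '[[[0,-0.0357,0,0,0,-0.063,0.085],[0,-0.0357,0,0,0,-0.063,0.085],[0,-0.0357,0,0,0,-0.063,0.085],[0,-0.0357,0,0,0,-0.063,0.085],[0,-0.0357,0,0,0,-0.063,0.085],[0,-0.0357,0,0,0,-0.063,0.085],[0,-0.0357,0,0,0,-0.063,0.085],[0,0,0,0,0,0,0.085],[0,0,0,0,0,0,0.085],[0,0,0,0,0,0,0.085]]]' 20
python3 - <<'E'
from h import *
im,d,o=snap('wrist','w6.png');print(o['tcp_pos'],o['orientation'])
C=cloud('wrist',d,o)
for m in r.masks_of('knob','wrist')[:4]:
    M=m['pixels']; Q=C[M&(d>0)]
    print(round(m['p'],2),np.round(m['at'],1),M.sum(),np.round(np.median(Q,0),4),np.percentile(Q[:,2],[1,50,99]))
E
```

```text
clock: 8.62
tcp_pos: [0.4926, -0.2249, 0.1986]
orientation: [-3.115, 0.398, 0.001]
contact_force: [-0.2, 0.6, 0.3]
grip_width: 0.0851
[ 0.49259612 -0.22487777  0.19861092] [-3.11539341e+00  3.98104778e-01  5.39951544e-04]
0.92 [201.9  33.9] 3689 [ 0.6225 -0.1793  0.0253] [0.00014572 0.02531433 0.04496842]
0.66 [188.  156.9] 2867 [ 0.5504 -0.141   0.0255] [0.00044434 0.02549301 0.04485321]
0.65 [319.8 100.6] 2617 [ 0.5624 -0.2444  0.0182] [0.00052976 0.01816243 0.04488865]
```

View pics/w6.png

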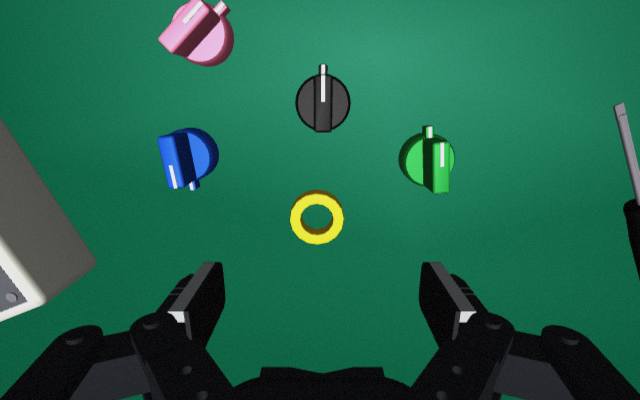

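Black knob centred at (323,102), bar almost in line with the tool's x, nose at (323,68). Measure the bar from depth.

```bash
cat > bar.py <<'E'
import sys
from h import *
from scipy.spatial import ConvexHull
f,x,y,zl,zh=sys.argv[1],*map(float,sys.argv[2:6])
z=np.load('pics/'+f+'.npz');o=dict(tcp_pos=z['p'],orientation=z['o']);C=cloud('wrist',z['d'],o)
M=(z['d']>0)&(np.hypot(C[...,0]-x,C[...,1]-y)<.03)&(C[...,2]>zl)&(C[...,2]<zh)
Q=C[M][:,:2];(c,s,a)=cv2.minAreaRect((Q*1000).astype('float32'));print('bar',c,s,a,M.sum(),'z',np.median(C[M][:,2]))
w=M&(z['im'].min(-1)>130);W=C[w][:,:2]
print('white',w.sum(),W.mean(0) if w.sum() else '')
R=Ro.from_rotvec(o['orientation']).as_matrix();print('toolx yaw',np.arctan2(R[1,0],R[0,0]),'tool z',R[:,2])
M2=(z['d']>0)&(np.hypot(C[...,0]-x,C[...,1]-y)<.03)&(C[...,2]>zl-.026)&(C[...,2]<zh-.026)
Q2=C[M2][:,:2];print('skirt circ',cv2.minEnclosingCircle((Q2*1000).astype('float32')))
uv=np.argwhere(w)
if len(uv): vx=cv2.fitLine((W*1000).astype('float32'),cv2.DIST_L2,0,.01,.01).ravel();print('line yaw',np.arctan2(vx[1],vx[0]))
E
python3 bar.py w6.png 0.5624 -0.2444 0.039 0.049
```

```text
bar (561.2346801757812, -244.11981201171875) (11.445053100585938, 35.32953643798828) 75.01871490478516 1039 z 0.043428962983187824
white 106 [ 0.57067958 -0.24633406]
toolx yaw -0.2541948928753038 tool z [-2.31292048e-04  9.02619496e-04 -9.99999566e-01]
skirt circ ((564.2003173828125, -244.65878295898438), 22.579469680786133)
line yaw -0.25708836
```

```bash
python3 -m handwheel '[[[0.0229,-0.0064,-0.01,0,0,-0.007,0.05],[0.0229,-0.0064,-0.01,0,0,0,0.05],[0.0229,-0.0064,-0.01,0,0,0,0.05],[0,0,-0.02,0,0,0,0.05],[0,0,0,0,0,0,0.05],[0,0,0,0,0,0,0.05]]]' 20
python3 - <<'E'
from h import *
im,d,o=snap('wrist','w7.png')
E
```

```text
clock: 9.22
tcp_pos: [0.5601, -0.2436, 0.1479]
orientation: [-3.114, 0.408, 0.005]
contact_force: [-0.7, -0.4, 0.5]
grip_width: 0.0499
```

View pics/w7.png

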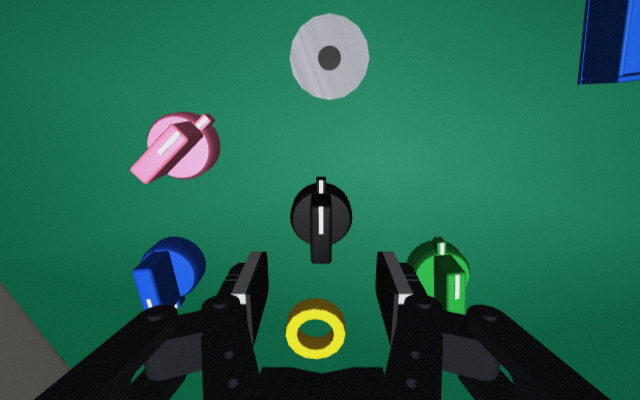

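Knob (321,220) is centred laterally between the jaws (250 and 392); the green and blue knobs are outside the fingers. Go down and grip.

```bash
python3 -m handwheel '[[[0.0005,0,-0.02,0,0,0,0.05],[0,0,-0.02,0,0,0,0.05],[0,0,-0.0115,0,0,0,0.05],[0,0,0,0,0,0,0.04],[0,0,0,0,0,0,0.01],[0,0,0,0,0,0,0],[0,0,0,0,0,0,0],[0,0,0,0,0,0,0],[0,0,0,0,0,0,0],[0,0,0,0,0,0,0]]]' 80
python3 - <<'E'
from h import *
im,d,o=snap('wrist','w8.png')
E
```

```text
clock: 10.1
tcp_pos: [0.5622, -0.2458, 0.099]
orientation: [3.114, -0.412, 0.004]
contact_force: [-0.1, 0.1, 6.1]
grip_width: 0.0101
```

View pics/w8.png

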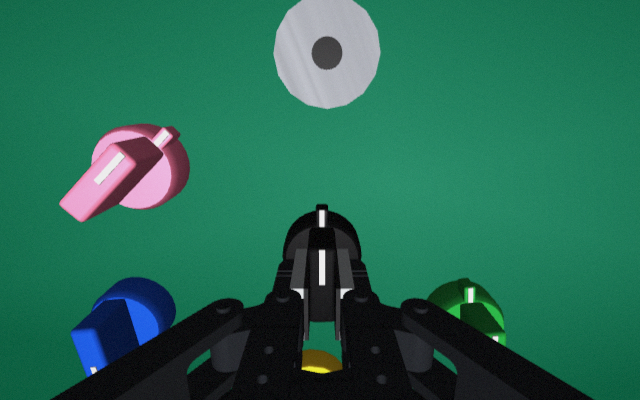

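Bar is held (white line at (321,265) between the pads). Lift clear and check.

```bash
python3 -m handwheel '[[[0,0,0.01,0,0,0,0],[0,0,0.02,0,0,0,0],[0,0,0.035,0,0,0,0],[0,0,0.035,0,0,0,0],[0,0,0.035,0,0,0,0],[0,0,0.01,0,0,0,0],[0,0,0,0,0,0,0]]]' 80
python3 - <<'E'
from h import *
im,d,o=snap('wrist','w9.png');print(o['tcp_pos'],o['contact_force'],o['moment'])
E
python3 bar.py w9.png 0.5622 -0.2458 0.17 0.22
```

```text
clock: 10.73
tcp_pos: [0.563, -0.2461, 0.247]
orientation: [3.113, -0.412, 0.012]
contact_force: [-1.2, 0.7, -0.8]
grip_width: 0.0101
[ 0.56300792 -0.24607622  0.24696034] [-1.18523555  0.72156168 -0.81539475] [ 0.00128512 -0.0495058  -0.00900301]
bar (569.9439697265625, -245.97259521484375) (44.29167175292969, 39.73444747924805) 32.911128997802734 6378 z 0.19374164500698454
white 333 [ 0.57199989 -0.24928598]
toolx yaw -0.263456722320712 tool z [ 0.00719664 -0.00268482 -0.9999705 ]
skirt circ ((566.4948120117188, -247.41827392578125), 22.39093017578125)
line yaw 1.3001989
```

View pics/w9.png

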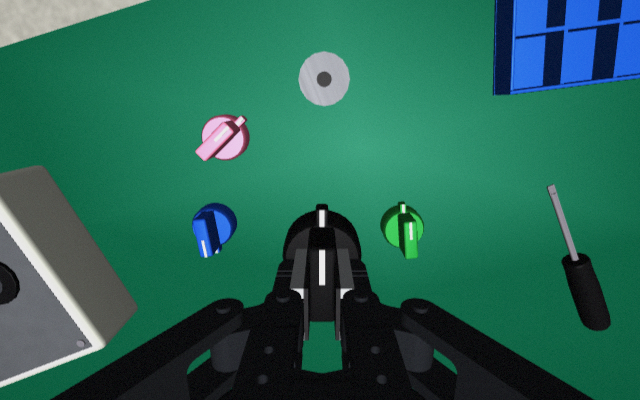

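Knob held, neighbours unmoved: blue (213,228), green (405,228), spool (324,78). Measure the knob in the tool frame.

```bash
python3 - <<'E'
from h import *
for f in('w8','w9'):
    z=np.load(f'pics/{f}.png.npz');d=z['d']
    o=dict(tcp_pos=np.zeros(3),orientation=np.zeros(3));C=cloud('wrist',d,o)
    M=(d>0)&(C[...,2]>.04)&(C[...,2]<.098)&(abs(C[...,1])<.03)&(C[...,0]>-.01)&(C[...,0]<.04)
    v,u=np.mgrid[0:400,0:640]
    P=C[M];print(f,np.round(np.percentile(P[:,2],[5,25,50,75,95]),4))
    S=M&(C[...,2]>.073)&(v<262)
    Q=C[S];print('skirt z',np.percentile(Q[:,2],[5,50,95]),'x max',Q[:,0].max(),'y',Q[:,1].min(),Q[:,1].max())
    nose=S&(v<212);N=C[nose];print('nose',nose.sum(),N.mean(0),N[:,0].max())
    # skirt rim points, excluding nose cols
    rim=[]
    for c in list(range(286,312,2))+list(range(334,360,2)):
        r_=np.where(S[:,c])[0]
        if len(r_): rim.append(C[r_[0]+1,c])
    rim=np.array(rim)
    A=np.c_[2*rim[:,:2],np.ones(len(rim))];s=np.linalg.lstsq(A,(rim[:,:2]**2).sum(1),rcond=None)[0]
    print('circle',s[:2],np.sqrt(s[2]+s[:2]@s[:2]),rim[:,2].mean())
    B=M&(C[...,2]<.060)&(C[...,0]>0.005)&(v<320)&(abs(u-321)<25);
    print('top',np.percentile(C[B],[2,50,98],axis=0).round(4) if B.sum() else 0)
E
```

```text
w8 [0.0442 0.0551 0.0604 0.0819 0.0975]
skirt z [0.07962897 0.08281394 0.09789284] x max 0.039604587683248184 y -0.02975614642692127 0.029986415664720628
nose 337 [0.02905347 0.00094792 0.09435294] 0.039604587683248184
circle [0.02541602 0.00169316] 0.015992308018951643 0.09906481882077493
top [[ 0.0055 -0.0087  0.0409]
 [ 0.0107  0.0005  0.0552]
 [ 0.0171  0.0097  0.0593]]
w9 [0.0439 0.055  0.0584 0.0815 0.0894]
skirt z [0.07850624 0.08222707 0.09478078] x max 0.025386373031837363 y -0.01886718976919657 0.02021071828788489
nose 93 [0.02472525 0.00062518 0.08533468] 0.025386373031837363
circle [-0.00094106  0.00072619] 0.01983714465673767 0.09487446396255696
top [[ 0.0054 -0.0087  0.0406]
 [ 0.0107  0.0005  0.0553]
 [ 0.0171  0.0097  0.0594]]
```

```bash
python3 -m handwheel '[[[0.001,0.02,0,0,0,-0.005,0],[0.001,0.037,0,0,0,-0.005,0],[0.001,0.037,0,0,0,-0.005,0],[0.001,0.037,0,0,0,-0.005,0],[0.001,0.037,0,0,0,-0.005,0],[0.001,0.037,0,0,0,-0.005,0],[0,0.037,0,0,0,0,0],[0,0.025,0,0,0,0,0],[0,0.01,0,0,0,0,0],[0,0,0,0,0,0,0]]]' 80
python3 - <<'E'
from h import *
im,d,o=snap('wrist','w10.png');R=Ro.from_rotvec(o['orientation']).as_matrix()
print(o['tcp_pos'],np.arctan2(R[1,0],R[0,0]),R[:,2],'knob bottom',o['tcp_pos']+R@[-.0008,.0005,.099],o['qvel'].round(3))
E
```

```text
clock: 11.62
tcp_pos: [0.5661, 0.0348, 0.2407]
orientation: [-3.109, 0.451, 0.005]
contact_force: [0.9, -0.9, -0.2]
grip_width: 0.0103
[0.56612832 0.03478049 0.24065998] -0.2878589799965434 [-0.00321719  0.00102261 -0.9999943 ] knob bottom [0.56490079 0.03462943 0.14166321] [ 0.052 -0.007  0.058 -0.004  0.013  0.007  0.04 ]
```

View pics/w10.png

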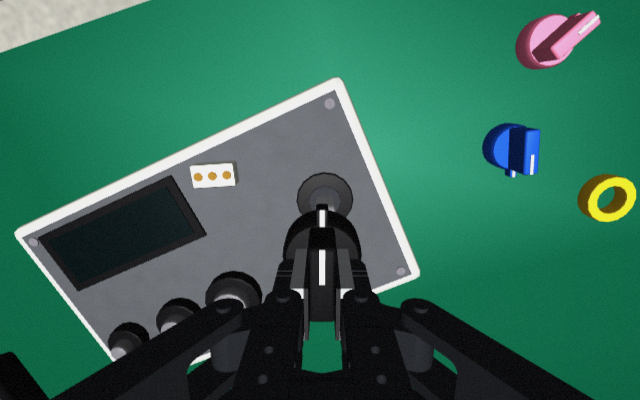

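The shaft is just ahead of the knob; all three keys show raised and the terminal block at (213,175) is in place. Fine-align.

```bash
python3 -m handwheel '[[[0.003,-0.003,-0.01,0,0,0,0],[0,0,-0.01,0,0,0,0],[0,0,0,0,0,0,0],[0,0,0,0,0,0,0],[0,0,0,0,0,0,0],[0,0,0,0,0,0,0]]]' 80
python3 - <<'E'
from h import *
im,d,o=snap('wrist','w11.png');R=Ro.from_rotvec(o['orientation']).as_matrix()
print(o['tcp_pos'],np.arctan2(R[1,0],R[0,0]),R[:,2],'knob bottom',o['tcp_pos']+R@[-.0008,.0005,.099],o['qvel'].round(3))
E
```

```text
clock: 12.17
tcp_pos: [0.5705, 0.0281, 0.2226]
orientation: [-3.108, 0.46, -0.001]
contact_force: [-0.8, 0.6, -0.6]
grip_width: 0.0103
[0.5704776  0.02811604 0.22258177] -0.2939371063610837 [ 3.66195909e-04  7.68830348e-06 -9.99999933e-01] knob bottom [0.56960331 0.02787002 0.12358144] [-0.006 -0.004 -0.003 -0.003  0.     0.001 -0.   ]
```

```bash
python3 -m handwheel '[[[-0.0015,0.0036,-0.005,0,0,0,0],[0,0,-0.0025,0,0,0,0],[0,0,0,0,0,0,0],[0,0,0,0,0,0,0],[0,0,0,0,0,0,0]]]' 80
python3 - <<'E'
from h import *
im,d,o=snap('side','s11.png');R=Ro.from_rotvec(o['orientation']).as_matrix()
print(o['tcp_pos'],R[:,2],'knob bottom',o['tcp_pos']+R@[-.0008,.000,.099],o['qvel'].round(3))
a=cv2.resize(im[150:250,290:400],None,fx=5,fy=5,interpolation=cv2.INTER_CUBIC);cv2.imwrite('pics/s11c.png',a[:,:,::-1])
E
```

```text
clock: 12.63
tcp_pos: [0.5688, 0.0322, 0.2149]
orientation: [3.108, -0.459, 0.0]
contact_force: [-0.7, -0.2, -0.6]
grip_width: 0.01
[0.5688179  0.03220362 0.21492248] [ 3.26319677e-05 -6.10170707e-05 -9.99999998e-01] knob bottom [0.56805524 0.0324287  0.11592244] [ 0.001 -0.002  0.    -0.003 -0.     0.001  0.   ]
```

View pics/s11c.png

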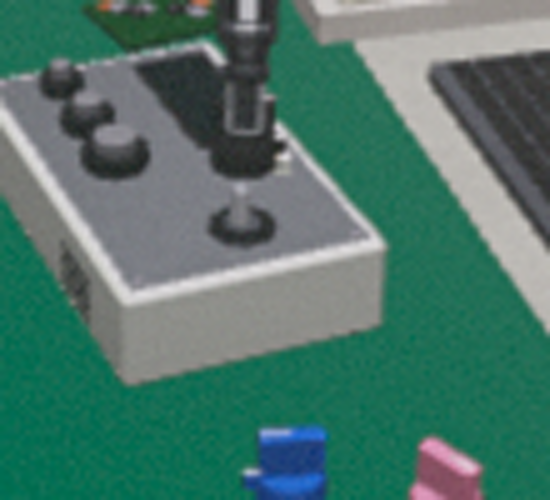

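Knob (243,150) sits straight above the shaft (241,195) in the side view. Lower gently, watching force.

```bash
python3 -m handwheel '[[[0,0,-0.008,0,0,0,0],[0,0,-0.006,0,0,0,0],[0,0,-0.003,0,0,0,0],[0,0,-0.002,0,0,0,0],[0,0,0,0,0,0,0],[0,0,0,0,0,0,0],[0,0,0,0,0,0,0]]]' 80
python3 -m handwheel '[[[0,0,-0.002,0,0,0,0],[0,0,-0.002,0,0,0,0],[0,0,0,0,0,0,0],[0,0,0,0,0,0,0]]]' 80
```

```text
clock: 13.27
tcp_pos: [0.5689, 0.0322, 0.196]
orientation: [-3.108, 0.459, -0.0]
contact_force: [0.1, 0.5, -0.9]
grip_width: 0.0102
clock: 13.6
tcp_pos: [0.5687, 0.0321, 0.1918]
orientation: [3.108, -0.459, -0.0]
contact_force: [-1.1, 0.2, -0.5]
grip_width: 0.0099
```

No force 7 mm past the shaft tip, so the bore is over the shaft. Continue to home, then press.

```bash
python3 -m handwheel '[[[0,0,-0.003,0,0,0,0],[0,0,-0.003,0,0,0,0],[0,0,-0.001,0,0,0,0],[0,0,0,0,0,0,0],[0,0,0,0,0,0,0]]]' 80
python3 -m handwheel '[[[0,0,-0.001,0,0,0,0],[0,0,-0.002,0,0,0,0],[0,0,0,0,0,0,0],[0,0,0,0,0,0,0]]]' 80
python3 -m handwheel '[[[0,0,-0.002,0,0,0,0],[0,0,-0.001,0,0,0,0],[0,0,0,0,0,0,0],[0,0,0,0,0,0,0]]]' 80
```

```text
clock: 14.02
tcp_pos: [0.5687, 0.0321, 0.1848]
orientation: [3.108, -0.459, -0.0]
contact_force: [-0.3, -0.0, -1.1]
grip_width: 0.0099
clock: 14.35
tcp_pos: [0.569, 0.0322, 0.1823]
orientation: [-3.108, 0.459, -0.001]
contact_force: [-1.3, -0.2, 4.3]
grip_width: 0.0099
clock: 14.68
tcp_pos: [0.569, 0.0322, 0.1793]
orientation: [-3.108, 0.459, -0.001]
contact_force: [-1.8, -0.4, 7.0]
grip_width: 0.0099
```

Spring behaves exactly as described (4.3 N, then 7.0 N). Press to the stop.

```bash
python3 -m handwheel '[[[0,0,-0.001,0,0,0,0],[0,0,-0.001,0,0,0,0],[0,0,0,0,0,0,0],[0,0,0,0,0,0,0]]]' 80
python3 -m handwheel '[[[0,0,-0.001,0,0,0,0],[0,0,0,0,0,0,0],[0,0,0,0,0,0,0]]]' 80
```

```text
clock: 15.02
tcp_pos: [0.5691, 0.0322, 0.1779]
orientation: [-3.108, 0.459, -0.001]
contact_force: [-3.3, -0.2, 10.8]
grip_width: 0.0098
clock: 15.27
tcp_pos: [0.5692, 0.0322, 0.1778]
orientation: [3.108, -0.459, 0.002]
contact_force: [-5.5, -1.7, 19.1]
grip_width: 0.0104
```

It is at the stop: force jumps to 19 N with no further travel. Check by camera.

```bash
python3 -m handwheel '[[[0,0,0,0,0,0,0],[0,0,0,0,0,0,0],[0,0,0,0,0,0,0]]]' 80
python3 - <<'E'
from h import *
im,d,o=snap('side','s12.png')
a=cv2.resize(im[150:250,290:400],None,fx=5,fy=5,interpolation=cv2.INTER_CUBIC)
im,d,o=snap('wrist','w12.png');R=Ro.from_rotvec(o['orientation']).as_matrix();print(R[:,2])
b=cv2.resize(im,(480,300)); b=cv2.copyMakeBorder(b,0,200,0,0,cv2.BORDER_CONSTANT)
cv2.imwrite('pics/s12c.png',cv2.resize(np.hstack([a[:,:320],b]),(800,500))[:,:,::-1])
t,_,_=snap('top','t12.png')
C=cloud('wrist',d,dict(tcp_pos=np.zeros(3),orientation=np.zeros(3)));z=np.load('pics/w9.png.npz')['d']
C9=cloud('wrist',z,dict(tcp_pos=np.zeros(3),orientation=np.zeros(3)))
for Q in(C,C9): print(np.median(Q[225:245,295:310,2]),np.median(Q[225:245,335:350,2]),np.median(Q[265:280,318:325,2]))
E
```

```text
clock: 15.52
tcp_pos: [0.5691, 0.0322, 0.1778]
orientation: [3.108, -0.459, 0.002]
contact_force: [-5.9, -0.9, 17.8]
grip_width: 0.01
[ 1.17566164e-03 -2.97388384e-04 -9.99999265e-01]
0.08183153771425616 0.08186417531745754 0.055055884002938676
0.08179049412497987 0.08191857084485925 0.05524055708003174
```

View pics/s12c.png

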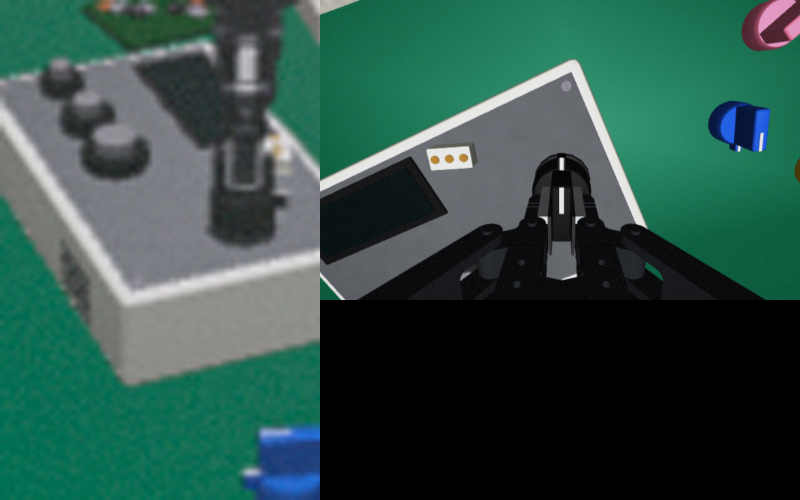

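View pics/t12.png

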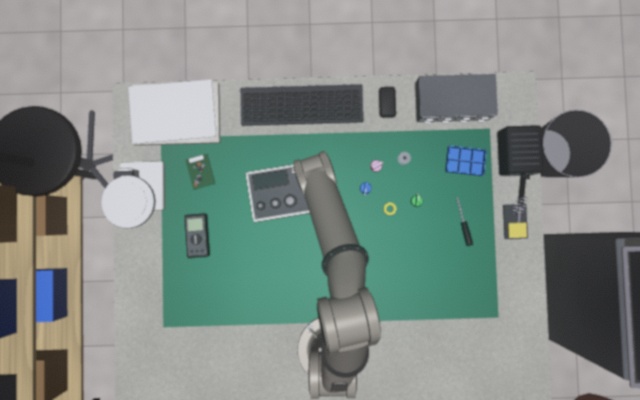

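The knob is down on the bezel and hasn't slipped in the grip (its skirt depth in the tool frame is unchanged). All three keys are up, and the other things are where they were in the first pictures. Handing in.

```bash
python3 -c "
from bench import r
print(r.hand_in()); o=r.get_obs(); print(o['clock'],o['tcp_pos'],o['contact_force'])"
```

```text
the job is handed in; nothing more can be done
None
the job is handed in; nothing more can be done
```

The job is done and handed in at about 15.7 s, with the arm still holding the knob pressed down.

- **Keys:** I pressed small, medium, then large, each to its stop. The force reached 20–26 N each time, against a 5 N spring. Pictures taken afterwards show all three keys back up.
- **Knob:** I gripped the black knob by its bar and turned it to the shaft's flat, which I measured at about -0.29 rad. It slid on with no force. The spring took up at about the home height and rose roughly 1 N per mm.
- **Final state:** The knob is held at the stop with about 18 N downward push, after 6 mm of spring travel. The wrist camera shows it hasn't slipped in the grip, and the other things look unmoved.
- **Limits of the checks:** No check failed. The networks' labels for the keys and shaft overlapped at low confidence, so I told the keys apart by size and spacing in the picture. The shaft-flat angle varied with the brightness threshold, so I took the best-fitting value. The job was over before a last state reading could be taken.

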